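# Find the hidden release tile of the coffee-pod drawer

## Task

The wooden coffee-pod box has a drawer without a handle; its release is hidden in the row of five look-alike wooden tiles let into the top, one of which is really a push button lying slightly lower than the rest. Feel along the tiles with the fingertips, press the one that gives so that the drawer springs out by itself, then let go of the button and move clear. Do not touch the drawer, and do not pick up or push aside the pods, glass, shaker and spoon on and round the box.

Things in the scene. Friction and masses are not known exactly. Their poses are not given: they have to be found in the camera images.
- pod_box: the fixed wooden coffee-pod box, 190 (x) x 280 (y) x 85 mm high with a flat top, on the worktop, turned by up to 0.3 rad about z. Origin: centre of its underside; x points from its front (the drawer side, towards the robot) to its back, y to its left along the row of tiles, z up. The tiles' row is centred at x = -40 mm, y = 0 in its top
- tile_row (a point): middle of the row of five wooden tiles in the box's top, level with the top; axes as the box. Tiles are 48 (x) x 42 mm (y), centres at y = -88, -44, 0, 44, 88 mm, 1.6 mm apart. Four are solid and level with the top; one, in any of the five places, is the release button: as large, its whole face 2 mm lower, sinking a further 6 mm when pressed
- release (a joint): travel of the release button, m: 0 up, 0.006 fully down, springs back when let go. It takes 1.5 N to start moving and 4 N to reach the stop; the catch lets the drawer go at about 0.004.
- pod_drawer (a joint): travel of the drawer, m: 0 to 0.001 shut and latched, 0.07 sprung fully out towards the box's front (-x of the box). Once unlatched a soft spring drives it out in about one second; it stays out.
- top_pod: loose coffee pod, 51 mm across, 43 mm high, standing on the back part of the box's top (left side); origin at the centre of its underside
- top_pod_2: loose coffee pod, 51 mm across, 43 mm high, standing on the back part of the box's top (right side); origin at the centre of its underside
- glass_1: small loose glass, 51 mm across, 58 mm high, on the worktop left of the box; origin at the centre of its underside
- salt_shaker: small loose glass shaker, 31 mm across, 57 mm high, on the worktop left of the box; origin at the centre of its underside
- spoon_1: loose spoon, 194 x 40 x 15 mm, lying on the worktop right of the box; origin under its middle

How it is judged:
By the outcome, as a careful person would: the job done as asked, in the order asked, and still so for the second after the job is handed in, with the robot touching nothing.
It also fails if it takes over 51 s, if anything falls off the work surface, if the arm or the gripper's body presses on something with over 40 N, if the wrist force passes 120 N, or if a joint passes its speed limit or range.

## Robot

A 7-joint arm with a two-finger parallel gripper is mounted at the origin on a cart in front of the work surface, level with it; the furniture and walls round the work are solid. World frame = base frame: x ahead of the robot, y to its left, z up, the work surface at z = 0. Lengths are in m, angles in rad, forces in N, time in s.
With the tool pointing down it reaches from about 0.425 to 0.875 m from the base axis. Payload 4.7 kg.
Tool frame: the origin (TCP) lies on the centre line of the jaws, within the pads' length; the fingertips stand ahead of it and the grasp point (between the pads) lies 2 mm behind it (nose_length is the z of the fingertips in the tool frame, in m); z points along the fingers, y is the line along which they close (so a half turn about z gives the same grasp; the last joint's range is limited). The gripper opens to 87 mm and grips with 3 to 60 N. Pads are 19 mm wide; open, the fingers measure 117 mm over their backs; the gripper's body (75 mm by 190 mm) begins 51 mm behind the grasp point.
Start: joints at [-1.272, 0.321, -0.07, 1.45, 0.023, 1.371, -0.057], TCP at [0.183, 0.624, 0.24] pointing down, gripper open.
Joint ranges: [-2.86, 2.86], [-0.3, 2.09], [-1.38, 1.24], [0.06, 2.45], [-1.56, 4.7], [0.09, 2.05], [-2.69, 2.69]. Speed limits (rad/s): [2.57, 2.57, 3.14, 3.14, 3.14, 3.14, 3.14].

## Interface

Orientations are given as a rotation vector (axis times angle).
In Python, from bench import * gives the robot as it stands.
- The arm moves only by the tool send_rows, never from a script. Its arguments are lists of equal length, an entry for each row: "xyz": the shift along the tool's x, y, z in mm, a list of three; "dr": the turn, a rotation vector about the tool's x, y, z in rad, a list of three. A call has exactly 10 rows; each row is the pose to reach, as a shift and turn from the pose commanded when the call began, along the tool's axes at that moment; what a row does not reach only later rows make up. A row lasts 1/12 s, in which the tool goes at most 41.7 mm and 7.16 degrees, less where a joint would pass 70% of its speed; a pose out of reach is approached as far as the arm can. A call with a gripper value outside its range is refused whole. "jaw" is the finger opening in mm, from 0 to 87, set as the call begins (left out, the last holds). The fingers move at their own pace and stop on an object; "grip_force" is the grip in N (left out, the last holds). Time passes only in rows, so rows that repeat a pose let the fingers close, or fill a call up. It gives the time, the measured TCP pose, the force, the opening and the grip force at its end, in the units of the state.
- get_state(): the state, without advancing time (a new reading comes with each control period).
- get_image(name): name is "scene" or "top" or "wrist"; returns the picture (400x640x3 uint8, red, green, blue); there is no depth.
- calibration(name): a dict with "vfov" (degrees; the focal length in pixels is half the picture's height over the tangent of half this angle, whatever the lens; pixels are square), "cx", "cy" (the principal point, pixels), "k1" (the pictures are not rectified: a ray, as slopes to the right and down, at radius r is drawn at 1 + k1 r^2 times it, then the intrinsics apply), "rvec" (rotation vector, rad) and "tvec" (3), from world to camera coordinates, as OpenCV has them; the wrist camera has in their place "hand_eye" (4x4, takes a point from camera to tool coordinates, whose origin is the TCP and whose axes are the flange's). Camera axes: x right, y down, z forward; pixel columns grow to the right and rows downward; lengths in m; the calibration is good to about 2 mm. A picture is of the moment at which its call begins: read the wrist's pose just before it. calibration takes no time and is no camera call.
- close_job(): hands the job in; it is judged then, once.
The state is a dict: "time": time; "joint_positions": joint angles; "qd": joint speeds; "joint_torque": joint torques, N m; "position": TCP position; "tool_rot": TCP orientation; "ft_force": force on the tool from outside, world axes, zero at the start; "torque": the same for the moment, N m; "grip_width": opening from 0.0 (shut) to 1.0 (fully open); "grip_force": force on a finger pad.
Only numpy, scipy, OpenCV 4.12 (cv2) and the standard library are available. Lean on these libraries where they do the work, as an engineer would, in place of code of your own. Each camera call takes 0.05 s, during which the arm holds its last target. There are 200 camera calls.

## Working session

There is one attempt and no reset: what is moved stays moved. The work goes in short steps, Python scripts to look and compute and a tool call to move; the robot and the scene stay as the last step left them, time stands still between calls to the robot, and variables do not carry over. Pictures are saved under pics/ and viewed, at most 10 in all, crops included, and the job is handed in when it is done.

Besides the shell and the picture viewer there is one more tool, called after "Request:" as a command line: name --argument value ..., lists and objects as JSON in quotes. send_rows: Moves the arm, as the interface text tells. Its arguments: {"type":"object","properties":{"xyz":{"type":"array"},"dr":{"type":"array"},"jaw":{"type":"number"},"grip_force":{"type":"number"}},"required":["xyz","dr"]}

```bash
mkdir -p pics; ls
cat > h.py <<'E'
from bench import *
import numpy as np, cv2
from scipy.spatial.transform import Rotation as R
def cam(n,s=None):
    c=calibration(n); f=200/np.tan(np.radians(c["vfov"])/2)
    if n=="wrist":
        T=np.array(c["hand_eye"]); Rt=R.from_rotvec(s["tool_rot"]).as_matrix()
        Rc=Rt@T[:3,:3]; o=Rt@T[:3,3]+np.array(s["position"])
    else:
        Rw=R.from_rotvec(c["rvec"]).as_matrix(); Rc=Rw.T; o=-Rw.T@np.array(c["tvec"])
    return f,c["cx"],c["cy"],c["k1"],Rc,o
def ray(C,u,v):
    f,cx,cy,k,Rc,o=C; d=np.array([(u-cx)/f,(v-cy)/f]); p=d.copy()
    for _ in range(20): p=d/(1+k*(p@p))
    return o,Rc@np.array([*p,1])
def onz(C,u,v,z):
    o,d=ray(C,u,v); return o+d*(z-o[2])/d[2]
def proj(C,P):
    f,cx,cy,k,Rc,o=C; q=Rc.T@(np.array(P)-o); p=q[:2]/q[2]; p=p*(1+k*(p@p)); return f*p[0]+cx,f*p[1]+cy
E
python3 - <<'E'
from h import *
s=get_state();print(s)
try: print(nose_length)
except Exception as e: print(e)
for n in("scene","top","wrist"):
    cv2.imwrite(f"pics/{n}0.png",get_image(n)[:,:,::-1]); print(calibration(n))
E
```

```text
pics
{'time': 0.0, 'joint_positions': array([-1.27189496,  0.32181126, -0.07009706,  1.45167709,  0.02260835,
        1.37080622, -0.05691532]), 'qd': array([ 0.00047828, -0.00091595,  0.00161728, -0.00314983,  0.00096401,
        0.00142084,  0.00085077]), 'joint_torque': array([ 6.76573363e-04, -4.91301906e+01, -4.03652675e-01, -3.12525272e+01,
       -6.38778205e-02,  4.42644081e-02,  2.23811849e-04]), 'position': array([0.18252268, 0.62329881, 0.23846817]), 'tool_rot': array([-4.45785803e-01, -3.10963185e+00,  2.99563760e-03]), 'ft_force': array([ 0.76480195, -0.61464469, -1.15819265]), 'torque': array([-0.04754263, -0.05082565,  0.0145953 ]), 'grip_force': 0.0, 'grip_width': 1.0050484562479278}
0.017
{'vfov': 54.22857618121162, 'cx': 316.98482855901057, 'cy': 198.86733825430133, 'k1': -0.004427793021535211, 'rvec': array([ 2.06223458, -1.22352474,  0.53174524]), 'tvec': array([-0.17082556,  0.42511738,  0.61454193])}
{'vfov': 51.47211052209386, 'cx': 314.75591812553694, 'cy': 194.90713780608897, 'k1': -0.061763107334604515, 'rvec': array([ 2.12380803, -2.12685667,  0.14506664]), 'tvec': array([0.10531074, 0.51727712, 1.08506173])}
{'vfov': 68.13216700560244, 'cx': 322.0895551647725, 'cy': 195.53941048726432, 'k1': -0.05140839553055298, 'hand_eye': array([[-4.44038269e-04, -9.57242885e-01, -2.89285089e-01,
         8.04115870e-02],
       [ 9.99999155e-01, -7.78498437e-04,  1.04109824e-03,
         9.79553623e-05],
       [-1.22179187e-03, -2.89284382e-01,  9.57242422e-01,
        -1.44548719e-01],
       [ 0.00000000e+00,  0.00000000e+00,  0.00000000e+00,
         1.00000000e+00]])}
```

View pics/top0.png

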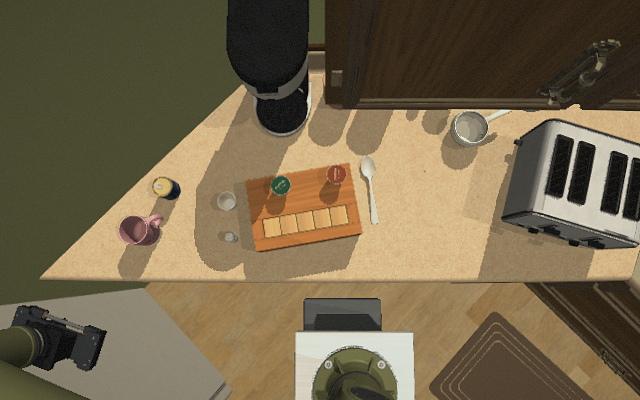

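View pics/scene0.png

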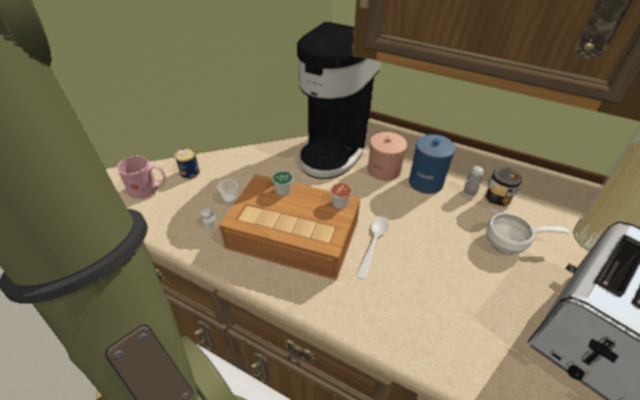

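The top view shows the box with corners near (246,181), (350,164), (361,233) and (256,251). Its light tile row runs from about (264,226) to (346,215), with the pods behind it. Next I'll measure the row.

Run:
```python
from h import *
for n,box,col in(("top",(240,160,370,255),0),("scene",(220,170,365,275),0)):
    im=cv2.imread(f"pics/{n}0.png"); C=cam(n)
    x0,y0,x1,y1=box; hsv=cv2.cvtColor(im,cv2.COLOR_BGR2HSV)
    m=np.zeros(im.shape[:2],np.uint8); sub=hsv[y0:y1,x0:x1]
    m[y0:y1,x0:x1]=((sub[...,1]<150)&(sub[...,1]>60)&(sub[...,2]>170)&(sub[...,0]<30)).astype(np.uint8)*255
    m=cv2.morphologyEx(m,cv2.MORPH_CLOSE,np.ones((5,5)))
    cs=sorted(cv2.findContours(m,0,1)[0],key=cv2.contourArea)
    for c in cs[-4:]:
        w=np.array([onz(C,*p[0],0.085)[:2] for p in c],np.float32)
        print(n,cv2.boundingRect(c),cv2.contourArea(c),cv2.minAreaRect(w) )
    big=cv2.resize(im[y0:y1,x0:x1],None,fx=6 if n=="top" else 5.4,fy=6 if n=="top" else 5.4,interpolation=cv2.INTER_CUBIC)[:600,:800]
    cv2.imwrite(f"pics/{n}crop.png",big)
```

```text
top (289, 189, 2, 2) 0.5 ((0.5252506732940674, 0.16992095112800598), (0.0026348144747316837, 0.0026686019264161587), 89.77058410644531)
top (289, 179, 3, 6) 2.0 ((0.5466703772544861, 0.16880978643894196), (0.014483246952295303, 0.002501009264960885), 18.683443069458008)
top (263, 205, 85, 33) 1431.5 ((0.4415320158004761, 0.12869779765605927), (0.049364157021045685, 0.21713893115520477), 9.940921783447266)
top (275, 160, 95, 95) 1682.5 ((0.48105520009994507, 0.08538851141929626), (0.24773938953876495, 0.24685049057006836), 89.67906951904297)
scene (273, 187, 1, 1) 0.0 ((0.5296902060508728, 0.21749527752399445), (0.0, 0.0), 0.0)
scene (220, 170, 17, 8) 54.5 ((0.5164346694946289, 0.34906965494155884), (0.02794000692665577, 0.0414668470621109), 28.947359085083008)
scene (338, 192, 27, 83) 1037.0 ((0.4951198399066925, -0.009948357939720154), (0.24464112520217896, 0.059859760105609894), 23.490236282348633)
scene (220, 170, 138, 86) 4005.0 ((0.5284915566444397, 0.14673134684562683), (0.2856642007827759, 0.2781769931316376), 11.315260887145996)
```

View pics/topcrop.png

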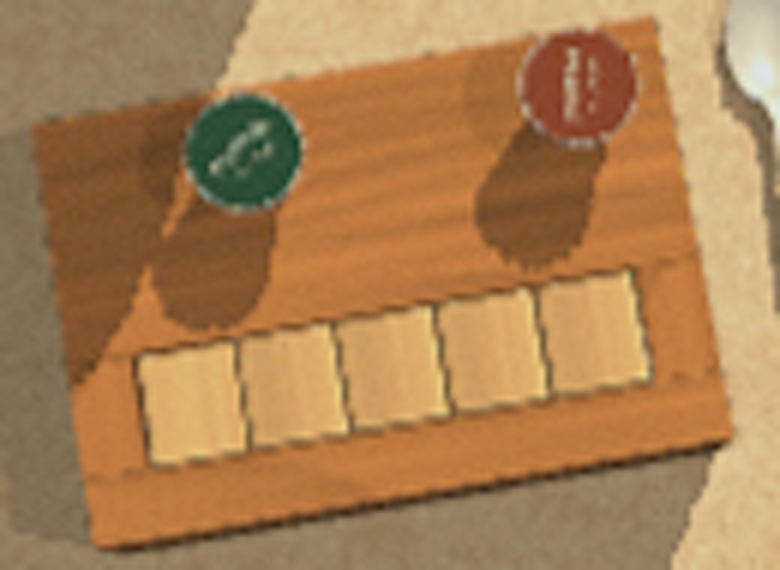

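The row centre is about (0.4415, 0.1287), with box yaw about 0.1735 rad. I'll work out the transit next.

```bash
cat >> h.py <<'E'
C0=np.array([.4415,.1287]); YAW=.1735
def tile(y,x=0): c,s_=np.cos(YAW),np.sin(YAW); return C0+np.array([c*x-s_*y,s_*x+c*y])
def goto(P,s=None):
    s=s or get_state(); Rt=R.from_rotvec(s["tool_rot"]).as_matrix()
    c,s_=np.cos(YAW),np.sin(YAW); D=np.array([[-c,s_,0],[-s_,-c,0],[0,0,-1]]).T
    D=np.array([[-c,-s_,0],[s_*-1*-1,-c,0],[0,0,-1]]).T
    D=np.column_stack([[-c,-s_,0],[-s_,c,0],[0,0,-1]])
    return np.round(Rt.T@(np.array(P)-s["position"])*1000,1), np.round(R.from_matrix(Rt.T@D).as_rotvec(),4)
E
sed -i '/D=np.array/d' h.py; sed -i 's/    c,s_=np.cos(YAW),np.sin(YAW); $/    c,s_=np.cos(YAW),np.sin(YAW)/' h.py
sed -n 20,40p h.py
python3 - <<'E'
from h import *
c,s_=np.cos(YAW),np.sin(YAW)
print(goto([*tile(0),.22]))
E
```

```text
C0=np.array([.4415,.1287]); YAW=.1735
def tile(y,x=0): c,s_=np.cos(YAW),np.sin(YAW); return C0+np.array([c*x-s_*y,s_*x+c*y])
def goto(P,s=None):
    s=s or get_state(); Rt=R.from_rotvec(s["tool_rot"]).as_matrix()
    D=np.column_stack([[-c,-s_,0],[-s_,c,0],[0,0,-1]])
    return np.round(Rt.T@(np.array(P)-s["position"])*1000,1), np.round(R.from_matrix(Rt.T@D).as_rotvec(),4)Traceback (most recent call last):
  File "<stdin>", line 3, in <module>
  File "h.py", line 24, in goto
    D=np.column_stack([[-c,-s_,0],[-s_,c,0],[0,0,-1]])
                         ^
NameError: name 'c' is not defined
```

```bash
sed -i 's/^    D=np.col/    c,s_=np.cos(YAW),np.sin(YAW); D=np.col/' h.py
python3 - <<'E'
from h import *
print(goto([*tile(0),.22]))
E
```

```text
(array([-387.5, -402. ,   19.3]), array([-1.400e-03, -3.000e-04, -4.583e-01]))
```

Request:
send_rows --xyz '[[-20,-20,0],[-46,-48,0],[-72,-75,0],[-98,-102,0],[-124,-129,0],[-150,-156,0],[-176,-183,0],[-202,-210,0],[-228,-237,0],[-254,-264,0]]' --dr '[[0,0,0],[0,0,-0.04],[0,0,-0.08],[0,0,-0.12],[0,0,-0.17],[0,0,-0.22],[0,0,-0.27],[0,0,-0.32],[0,0,-0.37],[0,0,-0.42]]' --jaw 0 --grip_force 5

```text
time: 0.98
position: [0.3527, 0.2972, 0.2395]
tool_rot: [0.216, -3.134, -0.0]
ft_force: [0.6, 0.9, -0.4]
grip_width: 0.329
grip_force: 0.0
```

Run:
```python
from h import *
print(goto([*tile(0),.18]),get_state()["position"],get_state()["time"],get_state()["grip_width"])
```

```text
(array([ -64.8, -179.1,   59.4]), array([ 0.0003,  0.    , -0.0358])) [0.35268441 0.29720682 0.23947188] 0.9833 0.3290136593499839
```

Request:
send_rows --xyz '[[-9,-25,0],[-18,-50,5],[-27,-75,10],[-36,-100,18],[-45,-125,26],[-54,-150,36],[-62,-170,46],[-65,-179,54],[-65,-179,59],[-65,-179,59]]' --dr '[[0,0,-0.01],[0,0,-0.02],[0,0,-0.036],[0,0,-0.036],[0,0,-0.036],[0,0,-0.036],[0,0,-0.036],[0,0,-0.036],[0,0,-0.036],[0,0,-0.036]]'

```text
time: 1.82
position: [0.4397, 0.1309, 0.1793]
tool_rot: [0.268, -3.128, 0.0]
ft_force: [-0.3, 0.2, 0.6]
grip_width: 0.008
grip_force: 0.0
```

Run:
```python
from h import *
s=get_state(); im=get_image("wrist"); C=cam("wrist",s)
print(s["position"],s["time"],s["grip_width"],s["ft_force"])
np.save("w1.npy",im); im=im[:,:,::-1].copy()
cv2.imwrite("pics/w1.png",im)
for y in(-88,-44,0,44,88): print(y,np.round(proj(C,[*tile(y/1e3),.085])))
```

```text
[0.43967783 0.13093051 0.17933362] 1.8167 0.00773650559658525 [-0.32022736  0.24486134  0.64687072]
-88 [216. 207.]
-44 [267. 206.]
0 [318. 206.]
44 [370. 206.]
88 [421. 206.]
```

View pics/w1.png

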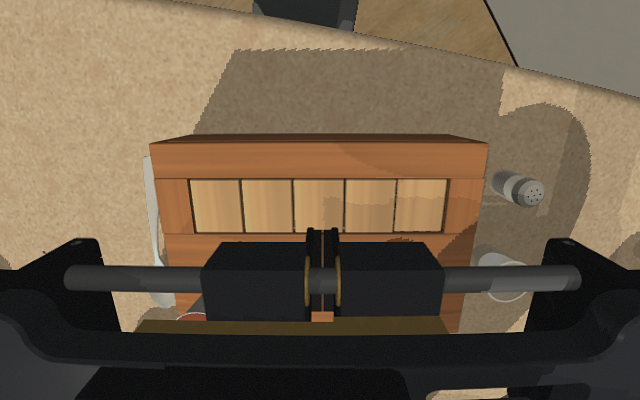

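The wrist view shows the five tiles at u 190–447, v 178–233, centred at (318,206), which matches the prediction. The closed fingers are at about (322,240). I'll zoom in on the seams and plan the first probe.

Run:
```python
from h import *
im=cv2.imread("pics/w1.png")[170:242,180:456]; im=cv2.convertScaleAbs(im,alpha=1.2)
cv2.imwrite("pics/w1c.png",cv2.resize(im,None,fx=2.9,fy=5,interpolation=cv2.INTER_CUBIC)[:600,:800])
print(goto([*tile(-.088),.107]))
```

```text
(array([ -1.3, -91.3,  73. ]), array([ 0.0004, -0.0014, -0.0009]))
```

View pics/w1c.png

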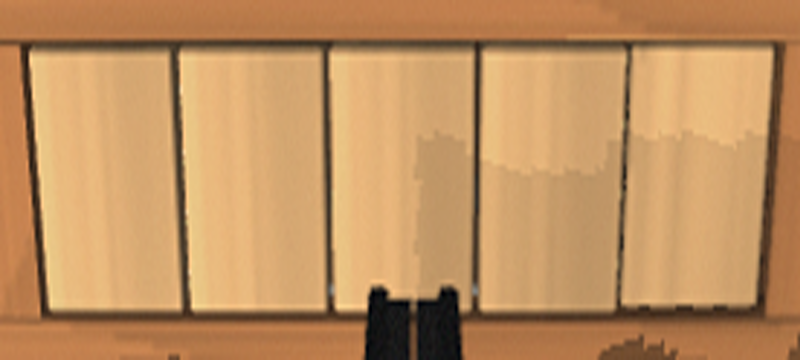

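The rightmost tile (y = +88) looks recessed: its far edge sits about 2 px off the others, and the shadow steps across its seam. I'll feel it first, stopping just above it.

Request:
send_rows --xyz '[[0,17,0],[-1,34,10],[-1,51,20],[-1,68,30],[-1,85,40],[-1,85,50],[-1,85,60],[-1,85,68],[-1,85,72],[-1,85,72]]' --dr '[[0,0,0],[0,0,0],[0,0,0],[0,0,0],[0,0,0],[0,0,0],[0,0,0],[0,0,0],[0,0,0],[0,0,0]]'

```text
time: 2.7
position: [0.4269, 0.2134, 0.1076]
tool_rot: [0.267, -3.129, 0.002]
ft_force: [-0.6, -0.6, -0.3]
grip_width: 0.007
grip_force: 0.0
```

Run:
```python
from h import *
print(goto([*tile(.088),.102]),get_state()["position"],get_state()["ft_force"])
```

```text
(array([0.2, 2.1, 5.6]), array([-0.0009, -0.0015, -0.0034])) [0.4268919  0.21335073 0.10764692] [-0.55473534 -0.62326312 -0.30927067]
```

Request:
send_rows --xyz '[[0,1,1],[0,2,2],[0,2,3],[0,2,4],[0,2,5],[0,2,5.5],[0,2,6],[0,2,6.5],[0,2,7],[0,2,7]]' --dr '[[0,0,0],[0,0,0],[0,0,0],[0,0,0],[0,0,0],[0,0,0],[0,0,0],[0,0,0],[0,0,0],[0,0,0]]'

```text
time: 3.53
position: [0.4269, 0.2164, 0.1015]
tool_rot: [0.269, -3.13, -0.0]
ft_force: [0.3, 0.4, -0.4]
grip_width: 0.004
grip_force: 0.0
```

Request:
send_rows --xyz '[[0,0,0.3],[0,0,0.6],[0,0,0.9],[0,0,1.2],[0,0,1.5],[0,0,1.8],[0,0,2],[0,0,2],[0,0,2],[0,0,2]]' --dr '[[0,0,0],[0,0,0],[0,0,0],[0,0,0],[0,0,0],[0,0,0],[0,0,0],[0,0,0],[0,0,0],[0,0,0]]'

```text
time: 4.37
position: [0.427, 0.2164, 0.0997]
tool_rot: [-0.269, 3.13, 0.0]
ft_force: [-1.4, -0.9, 2.9]
grip_width: 0.004
grip_force: 1.6
```

Request:
send_rows --xyz '[[0,0,0.3],[0,0,0.6],[0,0,0.9],[0,0,1.2],[0,0,1.5],[0,0,1.8],[0,0,2],[0,0,2],[0,0,2],[0,0,2]]' --dr '[[0,0,0],[0,0,0],[0,0,0],[0,0,0],[0,0,0],[0,0,0],[0,0,0],[0,0,0],[0,0,0],[0,0,0]]'

```text
time: 5.2
position: [0.427, 0.2164, 0.0976]
tool_rot: [-0.269, 3.13, 0.0]
ft_force: [-0.1, -0.7, 4.0]
grip_width: 0.006
grip_force: 1.9
```

It gives: 2 mm further down with hardly any extra force, so this is the button. I'll press on past the catch.

Request:
send_rows --xyz '[[0,0,0.4],[0,0,0.8],[0,0,1.2],[0,0,1.6],[0,0,2],[0,0,2.4],[0,0,2.7],[0,0,2.7],[0,0,2.7],[0,0,2.7]]' --dr '[[0,0,0],[0,0,0],[0,0,0],[0,0,0],[0,0,0],[0,0,0],[0,0,0],[0,0,0],[0,0,0],[0,0,0]]'

```text
time: 6.03
position: [0.427, 0.2164, 0.0949]
tool_rot: [-0.269, 3.13, 0.0]
ft_force: [-1.0, -0.9, 3.2]
grip_width: 0.009
grip_force: 1.7
```

Run:
```python
from h import *
s=get_state(); print(s["position"],s["ft_force"])
a=get_image("top").astype(int); b=cv2.imread("pics/top0.png")[:,:,::-1].astype(int)
cv2.imwrite("pics/t2.png",cv2.resize(a[150:300,220:400,::-1].astype(np.uint8),None,fx=4,fy=4))
```

```text
[0.42700775 0.2164337  0.09494323] [-0.97757237 -0.90786931  3.17820971]
```

View pics/t2.png

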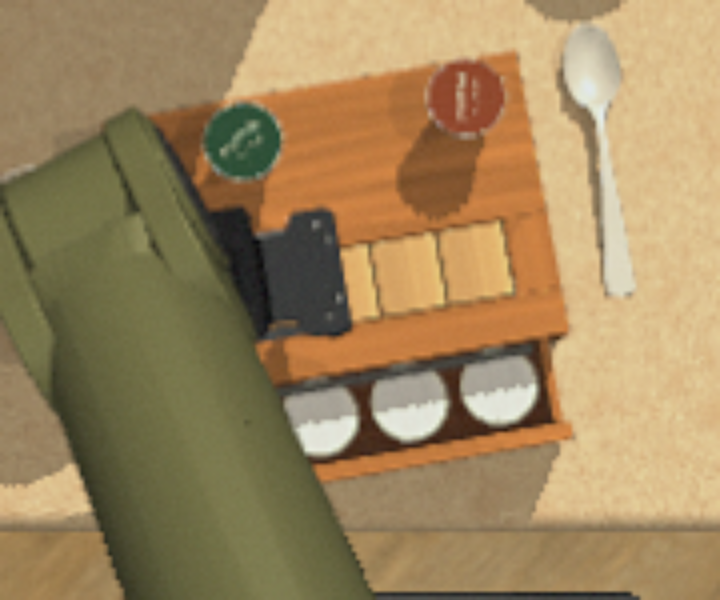

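The drawer has sprung out: its front edge runs from about (320,475) to (570,435) in the crop, with three pods visible. The top pods and spoon haven't moved. Now I'll let go, straight up and clear.

Request:
send_rows --xyz '[[0,0,-3],[0,0,-8],[0,0,-16],[0,0,-28],[0,0,-42],[0,0,-58],[0,0,-74],[0,0,-90],[0,0,-100],[0,0,-100]]' --dr '[[0,0,0],[0,0,0],[0,0,0],[0,0,0],[0,0,0],[0,0,0],[0,0,0],[0,0,0],[0,0,0],[0,0,0]]'

```text
time: 6.92
position: [0.4281, 0.2171, 0.1973]
tool_rot: [-0.268, 3.126, 0.004]
ft_force: [-0.1, -0.4, -0.4]
grip_width: 0.005
grip_force: 0.0
```

Request:
send_rows --xyz '[[0,15,-5],[0,40,-10],[0,65,-20],[0,90,-20],[0,115,-20],[0,140,-20],[0,165,-20],[0,185,-20],[0,190,-20],[0,190,-20]]' --dr '[[0,0,0],[0,0,0],[0,0,0],[0,0,0],[0,0,0],[0,0,0],[0,0,0],[0,0,0],[0,0,0],[0,0,0]]'

```text
time: 7.75
position: [0.3934, 0.4045, 0.2136]
tool_rot: [0.273, -3.128, 0.002]
ft_force: [0.5, -0.3, -0.2]
grip_width: 0.006
grip_force: 0.0
```

Run:
```python
from h import *
s=get_state(); print(s["time"],s["position"],s["ft_force"])
a=get_image("top")
cv2.imwrite("pics/t3.png",cv2.resize(a[130:300,180:400,::-1],None,fx=3.5,fy=3.5))
```

```text
7.75 [0.39340007 0.40447246 0.21359036] [ 0.50429876 -0.27542876 -0.24746894]
```

View pics/t3.png

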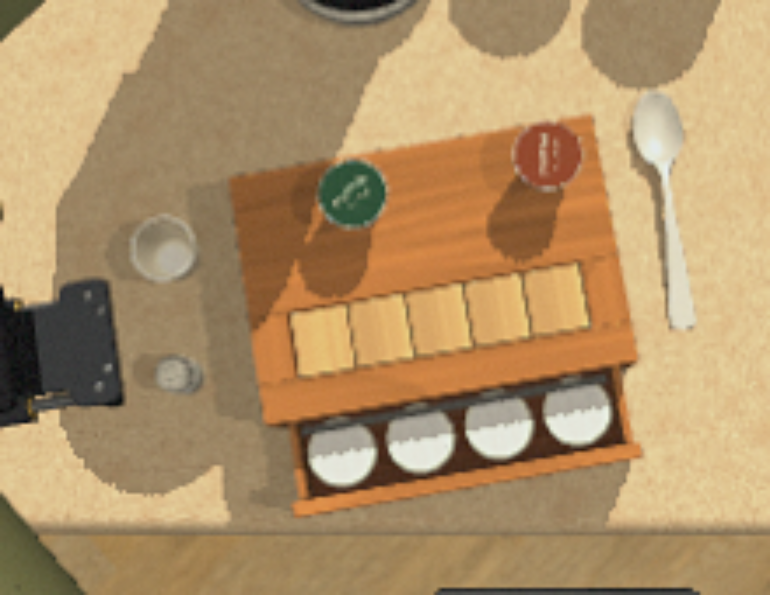

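The drawer is fully out, with its front at about (295,510) to (640,452). The pods, glass (163,248), shaker (178,373) and spoon are in place, and the gripper is clear to the left. I'll hand in.

```bash
python3 -c "
from bench import *
print(close_job())"
```

```text
the job is handed in; nothing more can be done
None
```

The leftmost tile (y = +88 mm) gave, so I pressed it: the drawer sprang out by itself, I let go and moved the arm clear with the pods, glass, shaker and spoon left in place, and handed in at about 8 s.

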